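# Load a reagent cartridge under the rack's spring hold-down flap

### The arm

A 7-joint arm with a two-finger parallel gripper is mounted at the origin on the work surface. World frame = base frame: x ahead of the robot, y to its left, z up, the work surface at z = 0. Lengths are in m, angles in rad, forces in N, time in s.
With the tool pointing down it reaches from about 0.425 to 0.875 m from the base axis. Payload 4.7 kg.
Tool frame: the origin (TCP) lies at the very end of the fingers, on their centre line; the grasp point (between the pads) lies 19 mm behind it; x points along the fingers, y is the direction in which the jaws open and shut, and the axes are right-handed (so a half turn about x gives the same grasp; the last joint's range is limited). The gripper opens to 87 mm and grips with 3 to 60 N. Pads are 19 mm wide; open, the fingers measure 117 mm over their backs; the gripper's body (75 mm by 190 mm) begins 51 mm behind the grasp point.
Start: joints at [1.354, 0.321, -0.07, 1.45, 0.023, 1.371, -0.057], TCP at [0.149, -0.633, 0.223] pointing down, gripper open.
Joint ranges: [-2.86, 2.86], [-0.3, 2.09], [-1.38, 1.24], [0.06, 2.45], [-1.56, 4.7], [0.09, 2.05], [-2.69, 2.69]. Speed limits (rad/s): [2.57, 2.57, 3.14, 3.14, 3.14, 3.14, 3.14].

### API

Orientations are given as a rotation vector (axis times angle).
In Python, from bench import ctrl gives the robot as it stands.
- The arm moves only by the tool step_arm, never from a script. Its argument "increments" is one flat list of numbers, 6 for each row, row after row: the shift along the tool's x, y, z in cm, then the turn, a rotation vector about the tool's x, y, z in rad. In form: [tx, ty, tz, ax, ay, az, tx, ty, tz, ax, ay, az, ...]. A call has 1 to 12 rows; each row shifts and turns the commanded pose from where the row before left it, along the tool's axes as they then stand; what a row does not reach is not made up. A row lasts 1/8 s, in which the tool goes at most 62.5 mm and 10.7 degrees, less where a joint would pass 70% of its speed; a pose out of reach is approached as far as the arm can. A call with a gripper value outside its range is refused whole. "fingers" is the opening in per cent of the stroke, from 0 (shut) to 100 (fully open), set as the call begins (left out, the last holds). The fingers move at their own pace and stop on an object; "force" is the grip in N (left out, the last holds). Time passes only in rows, so rows that do not move let the fingers close. It gives the time, the measured TCP pose, the force and the opening at its end, in the units of the state.
- ctrl.get_state(): the state, without advancing time (a new reading comes with each control period).
- ctrl.get_image(name): name is "scene" or "top" or "wrist"; returns the picture (480x640x3 uint8, red, green, blue); there is no depth.
- ctrl.camera_params(name): a dict with "vertical_fov" (degrees; the focal length in pixels is half the picture's height over the tangent of half this angle, whatever the lens; pixels are square), "cx", "cy" (the principal point, pixels), "R" (3x3) and "t" (3): a world point X has camera coordinates R X + t. Camera axes: x right, y down, z forward; pixel columns grow to the right and rows downward; lengths in m; the calibration is good to about 2 mm. A picture is of the moment at which its call begins: read the wrist's pose just before it. camera_params takes no time and is no camera call; for the wrist camera it gives the pose at the moment of the call.
- ctrl.close_job(): hands the job in, once; it reports no verdict.
Trained networks look in the newest picture that a camera, given by its name, has taken for a name from the list of things; names that differ only in an ending like _2 or _b are one class to them, and where a whole thing is asked for, a point or a joint stands for the part that bears it (a point fixed in the world has none). Each returns a list of dicts, best first, with "score" (0 to 1); they miss things now and then, are a little off and sometimes report something else, mostly with a low value. They report only what shows in the picture. A call takes as long as a camera call. They do not tell look-alikes from the thing itself.
- ctrl.search_frame(camera, name): "xyz" ([x, y, z] in m, in the coordinates of the camera as it stood for that picture, good to about 4 mm: the middle of the surface that is visible of it).
- ctrl.silhouettes(camera, name): "pixels" (480x640 bool, what is visible of it).
- ctrl.spot_point(camera, name): "xyz" ([x, y, z] in m, in the coordinates of the camera as it stood for that picture, good to about 4 mm: a listed point, or the origin of a listed thing).
The state is a dict: "time": time; "joint_positions": joint angles; "qd": joint speeds; "joint_torque": joint torques, N m; "position": TCP position; "tool_rot": TCP orientation; "ft_force": force on the tool from outside, world axes, zero at the start; "torque": the same for the moment, N m; "grip_width": opening from 0.0 (shut) to 1.0 (fully open).
Only numpy, scipy, OpenCV 4.12 (cv2) and the standard library are available. Lean on these libraries where they do the work, as an engineer would, in place of code of your own. Each camera call takes 0.05 s, during which the arm holds its last target.

### The job

Load the reagent cartridge that is waiting in the open front of the rack's lane: with one fingertip press down the finger bar to hold the spring-closed flap open, and with the other fingertip push the cartridge along the lane under the flap until it is fully home against the end stop. Keep the flap open until the cartridge is home, then let go so that the flap closes down onto it. Only push: do not grip, lift or tip the cartridge, and leave the other things on the bench where they are.

Things in the scene. Friction and masses are not known exactly. Their poses are not given: they have to be found in the camera images.
- rack: Fixed one-lane cartridge rack, metal. Origin: on the bench under the lane's centre line, at the flap's front edge; x = push direction, y left, z up. Dark base plate x -128..74, y -82..26; its top, z = 6 mm, is the lane floor. The lane (y = 0, x -124..62) lies between low guide rails, inner faces y = +-12.5, tops z = 14 mm; it is open above and in front as far as the flap.
- end_stop (a point): Centre of the face of the end stop that closes the lane's far end, on the lane floor (rack x = 62, y = 0, z = 6 mm). The stop is 32 mm high, 35 mm wide.
- flap_hinge (a point): Point of the hinge axis at rack x = 0 (y = -24.5, z = 44 mm). The axis runs parallel to the lane, along its right side, in three upright brackets at rack x = -76, -6 and 68 mm, each 6 mm wide along x, 11 mm deep (y -30..-19), highest point z = 50 mm.
- flap (a joint): Angle (rad) of the rocking steel flap about flap_hinge: 0 = shut over the empty lane, grows as it opens, hard stop at 0.6. Left of the hinge it covers the lane, right of it is the finger bar: pressing the bar down raises the flap, a spring shuts it when let go. Above about 0.33 it clears a cartridge; let down on a loaded cartridge it rests at about 0.28.
- flap_lip (a point): Front lower edge of the flap's turned-down lip (rack x = 0, y = 4, z = 40 mm when shut). The flap covers rack x 0..61; the lip runs along it at y 2.5..5.5. Shut, it hangs 8 mm below the top of a cartridge in the lane: it bars the way, and pushing the cartridge cannot open it. Fully open, the flap's top edge is 70 mm above the bench.
- finger_bar (a point): Point on top of the finger bar, 39.5 mm right of the hinge (rack x = 0, y = -64, z = 56 mm when shut). The bar, a steel plate with black rubber pad, runs along the lane, rack x -85..61, from the hinge to y = -77; shut, it slopes up to the right by 0.2 rad. A fingertip can slide along it. Here it sinks 20 mm for 0.5 rad (to z = 36 mm), needing 2.5 N at first, 5 to 6 N when down.
- cartridge: White six-well reagent cartridge, foil top, 76 long (x), 22 wide, 42 mm tall, about 60 g, standing on the lane floor in the open front. Origin: centre of its underside; x points along the lane to the flap. Flat upright ends at x = +-38 mm. Its leading end starts 8 to 24 mm short of the flap. Home: origin at rack x = 24 mm, rear end 14 mm out in front of the flap. Slides easily.
- spare_cartridge: Another cartridge of the same kind, standing on the bench to the left of the rack: leave it alone. Origin: centre of its underside.
- reagent_bottle: Small capped bottle, 38 mm across, 75 mm tall, standing left of the rack: leave alone. Origin: centre of its underside.
- tip_box: Grey pipette-tip box with a clear lid, 124 x 85 x 59 mm, standing to the right of the rack: leave alone. Origin: centre of its underside.
- microplate: Clear microplate, 86 x 128 x 14 mm, lying beyond the rack: leave alone. Origin: centre of its underside.
- tube_rack: White rack of capped tubes, 70 x 130 mm, 98 mm tall, to the left: leave alone. Origin: centre of its underside.
- marker: Marker pen, 135 mm long, 12 mm thick, lying to the right: leave alone.
- timer: White bench timer, about 45 x 62 x 62 mm, standing to the right: leave alone. Origin near the centre of its underside.
There are look-alikes about, which are no part of the job. What is shaped like the rack but purple is not meant.

How it is judged:
By the outcome, as a careful person would: the job done as asked, in the order asked, and still so for the second after the job is handed in, with the robot touching nothing.
It also fails if it takes over 40 s, if anything falls off the work surface, if the arm or the gripper's body presses on something with over 40 N, if the wrist force passes 120 N, or if a joint passes its speed limit or range.

## Working session

There is one attempt and no reset: what is moved stays moved. The work goes in short steps, Python scripts to look and compute and a tool call to move; the robot and the scene stay as the last step left them, time stands still between calls to the robot, and variables do not carry over. Pictures are saved under pics/ and viewed, and the job is handed in when it is done.

Besides the shell and the picture viewer there is one more tool, called after ">>>" as name(argument=value, ...), one argument or row to a line, values as JSON. step_arm: Moves the arm, as the interface text tells. Its arguments: {"type":"object","properties":{"increments":{"type":"array","items":{"type":"number"}},"fingers":{"type":"number"},"force":{"type":"number"}},"required":["increments"]}

```bash
ls; mkdir -p pics
python3 - <<'E'
from bench import ctrl
import cv2, numpy as np
for n in ("scene","top","wrist"):
    im=ctrl.get_image(n); cv2.imwrite(f"pics/{n}0.png",im[:,:,::-1])
    p=ctrl.camera_params(n); print(n,p["vertical_fov"],np.round(p["R"],3).tolist(),np.round(p["t"],3))
    for th in ("rack","cartridge","end_stop","flap_hinge","flap_lip","finger_bar"):
        try:
            for d in ctrl.spot_point(n,th)[:3]:
                X=np.array(p["R"]).T@(np.array(d["xyz"])-np.array(p["t"]))
                print(n,th,round(d["score"],2),np.round(X,4))
        except Exception as e: print(th,e)
s=ctrl.get_state(); print({k:np.round(v,3).tolist() for k,v in s.items()})
E
```

```text
pics
scene 42.70781264617416 [[0.805, 0.593, 0.009], [0.485, -0.65, -0.585], [-0.341, 0.476, -0.811]] [-0.444 -0.261  1.749]
scene rack 0.96 [ 0.6128 -0.0258  0.0008]
scene rack 0.72 [0.6373 0.2435 0.0023]
scene cartridge 0.67 [ 0.5571 -0.0276  0.007 ]
scene cartridge 0.42 [ 0.614  -0.0242  0.0027]
scene end_stop 0.61 [0.6978 0.241  0.0037]
scene end_stop 0.55 [ 0.6783 -0.0238  0.0074]
scene flap_hinge 0.9 [0.6333 0.2249 0.0426]
scene flap_hinge 0.25 [ 0.6126 -0.0236  0.0488]
scene flap_lip 0.75 [ 0.61   -0.0221  0.043 ]
scene flap_lip 0.59 [0.6349 0.2536 0.0394]
scene finger_bar 0.92 [0.6327 0.1823 0.0612]
scene finger_bar 0.76 [ 0.6115 -0.086   0.0593]
scene finger_bar 0.52 [ 0.5683  0.0559 -0.0008]
top 50.5644431237654 [[-0.0, -1.0, -0.008], [-0.991, 0.001, -0.132], [0.132, 0.007, -0.991]] [-0.025  0.579  1.483]
top rack 0.79 [ 0.643   0.2459 -0.0027]
top rack 0.63 [ 0.6193 -0.0269 -0.0022]
top cartridge 0.57 [ 0.5611 -0.018   0.0037]
top end_stop 0.81 [0.7013 0.2434 0.0068]
top end_stop 0.62 [ 0.6761 -0.0293  0.0042]
top flap_hinge 0.6 [0.635  0.2217 0.0403]
top flap_lip 0.87 [0.6424 0.2522 0.0398]
top flap_lip 0.62 [ 0.6183 -0.016   0.0431]
top finger_bar 0.64 [0.637  0.1868 0.0582]
top finger_bar 0.6 [ 0.6167 -0.0919  0.0568]
wrist 59.50307592870495 [[0.228, -0.974, 0.001], [-0.931, -0.218, 0.294], [-0.286, -0.068, -0.956]] [-0.648 -0.036  0.391]
{'time': 1.05, 'joint_positions': [1.354, 0.321, -0.07, 1.451, 0.023, 1.371, -0.057], 'qd': [0.001, 0.0, 0.001, 0.001, -0.0, 0.001, 0.001], 'joint_torque': [0.001, -49.112, -0.403, -31.278, -0.064, 0.034, 0.0], 'position': [0.149, -0.633, 0.223], 'tool_rot': [2.099, 0.243, -2.099], 'ft_force': [0.14, -0.223, 0.529], 'torque': [-0.007, 0.044, 0.008], 'grip_width': 1.005}
```

View pics/scene0.png

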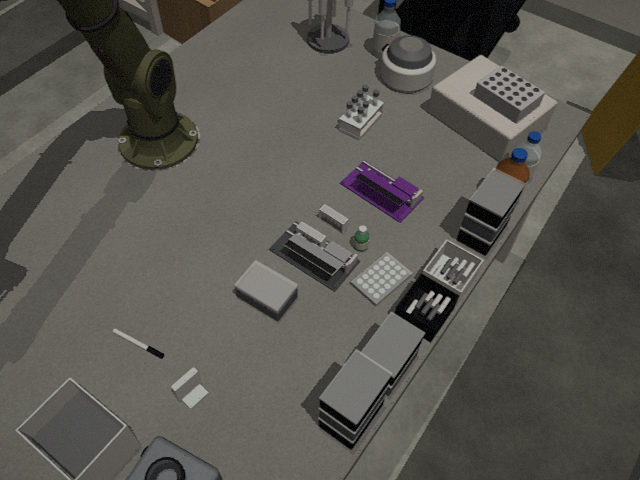

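View pics/top0.png

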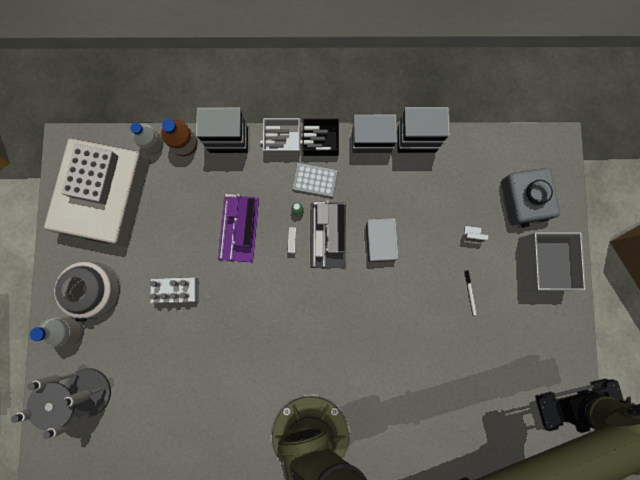

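```bash
cat > h.py <<'E'
from bench import ctrl
import cv2, numpy as np
from scipy.spatial.transform import Rotation as Ro
def pose():
    s=ctrl.get_state(); return np.array(s["position"]),Ro.from_rotvec(s["tool_rot"]),s
def target(az,tilt=0):  # jaw axis (tool y) azimuth, tool x down
    x=np.array([0,0,-1.]); y=np.array([np.cos(az),np.sin(az),0]); z=np.cross(x,y)
    return Ro.from_matrix(np.c_[x,y,z])
def plan(p,R,pt,Rt,n):
    rv=(R.inv()*Rt).as_rotvec()/n; d=(pt-p)/n
    out=[]
    for i in range(n):
        t=R.inv().apply(d)*100; out.append(np.round(np.r_[t,rv],3)); R=R*Ro.from_rotvec(rv)
    return out
def shot(n,name):
    p=ctrl.camera_params(n); im=ctrl.get_image(n); cv2.imwrite(f"pics/{name}.png",im[:,:,::-1]); return p,im
def world(p,xyz): return np.array(p["R"]).T@(np.array(xyz)-np.array(p["t"]))
def proj(p,X):
    f=240/np.tan(np.radians(p["vertical_fov"])/2); c=np.array(X)@np.array(p["R"]).T+np.array(p["t"])
    return np.c_[p["cx"]+f*c[:,0]/c[:,2],p["cy"]+f*c[:,1]/c[:,2]]
E
python3 - <<'E'
from h import *
p,R,s=pose(); print(np.round(R.as_matrix(),3))
print(p, {k:v for k,v in ctrl.camera_params("wrist").items()})
for az in (-1.57+.4,1.57+.4):
    print(az,(R.inv()*target(az)).as_rotvec())
E
```

```text
[[-0.     0.229 -0.973]
 [-0.    -0.973 -0.229]
 [-1.     0.     0.   ]]
[ 0.14864733 -0.63279815  0.22258378] {'vertical_fov': 59.50307592870495, 'cx': 315.9562526652024, 'cy': 250.58844767032318, 'R': array([[ 2.27812190e-01, -9.73704956e-01,  5.14944119e-04],
       [-9.30615030e-01, -2.17575041e-01,  2.94307269e-01],
       [-2.86456407e-01, -6.75259980e-02, -9.55710713e-01]]), 't': array([-0.64780817, -0.0360914 ,  0.39144549])}
-1.17 [-1.69972291e-01  7.60755826e-05 -8.63631682e-05]
1.9700000000000002 [ 2.97321301e+00 -1.28779585e-04 -1.13257356e-04]
```

Run:
```python
import cv2
a=cv2.imread("pics/top0.png")[180:280,200:420]; cv2.imwrite("pics/topc.png",cv2.resize(a,None,fx=3.6,fy=3.6,interpolation=cv2.INTER_CUBIC))
a=cv2.imread("pics/wrist0.png"); cv2.imwrite("pics/w0.png",a)
```

```text
(no output)
```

View pics/topc.png

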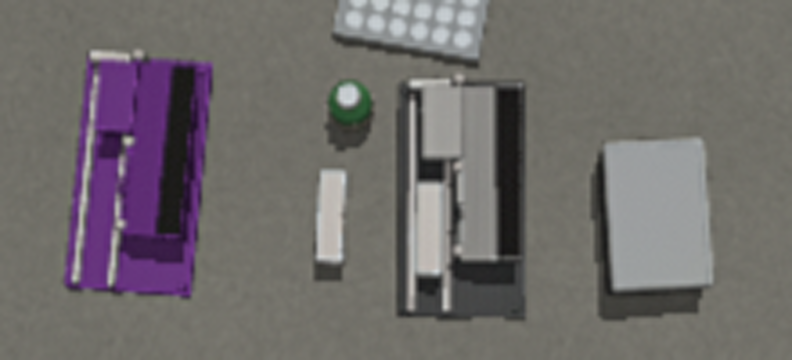

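View pics/w0.png

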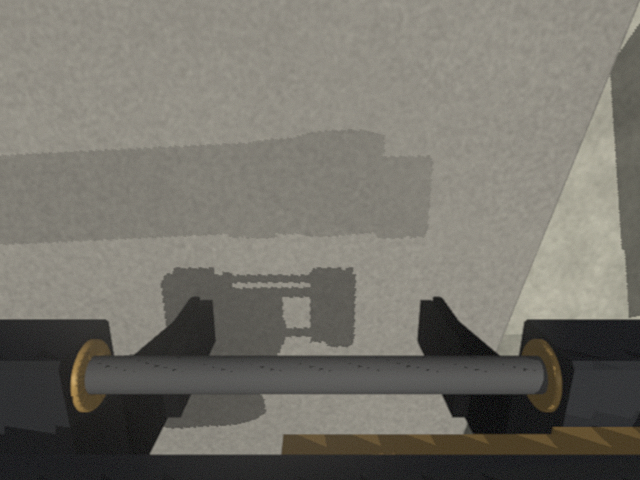

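Run:
```python
from h import *
p,R,s=pose(); c=ctrl.camera_params("wrist"); C=-c["R"].T@c["t"]; print(C-p, R.inv().apply(C-p), R.inv().apply(c["R"][2]))
w1=np.array([.45,-.40,.27]); w2=np.array([.46,-.06,.27])
a=plan(p,R,w1,R,8); b=plan(w1,R,w2,R,8)
print(a[0],b[0])
```

```text
[0.07747614 0.02060429 0.16248042] [-0.16248612 -0.00231784 -0.08012407] [9.55730852e-01 1.11346540e-04 2.94242292e-01]
[-0.593 -1.971 -4.333  0.     0.     0.   ] [-0.    -4.109 -1.094  0.     0.     0.   ]
```

>>> step_arm(
  increments=[-0.8,-1.97,-4.33,0,0,0,-0.8,-1.97,-4.33,0,0,0,-0.8,-1.97,-4.33,0,0,0,-0.8,-1.97,-4.33,0,0,0,-0.8,-1.97,-4.33,0,0,0,-0.8,-1.97,-4.33,0,0,0,-0.8,-1.97,-4.33,0,0,0,-0.8,-1.97,-4.33,0,0,0,0,-3.9,-2.4,0,0,0,0,-3.9,-2.4,0,0,0,0,-3.9,-2.4,0,0,0,0,-3.9,-2.4,0,0,0],
  fingers=68,
)

```text
time: 2.55
position: [0.508, -0.2249, 0.2867]
tool_rot: [2.099, 0.243, -2.099]
ft_force: [-0.6, -0.0, 0.8]
grip_width: 0.679
```

>>> step_arm(
  increments=[0,-3.9,-2.2,0,0,0,0,-3.9,-2.2,0,0,0,0,-3.9,-2.2,0,0,0,0,-3.5,-2.0,0,0,0,0,0,0,0,0,0,0,0,0,0,0,0],
)

```text
time: 3.3
position: [0.5564, -0.0596, 0.2865]
tool_rot: [2.099, 0.242, -2.099]
ft_force: [0.0, 0.2, 0.3]
grip_width: 0.68
```

Run:
```python
from h import *
p,R,s=pose(); print(p,s["grip_width"],s["time"],s["ft_force"])
c,im=shot("wrist","w1")
for th in ("rack","cartridge","end_stop","flap_hinge","flap_lip","finger_bar"):
    for d in ctrl.spot_point("wrist",th)[:3]: print(th,round(d["score"],2),np.round(world(c,d["xyz"]),4))
```

```text
[ 0.55642647 -0.05956491  0.28651354] 0.6795736948832647 3.3 [0.03100942 0.17396735 0.34653934]
rack 0.73 [ 0.637   0.2537 -0.0034]
rack 0.58 [ 0.6137 -0.0232 -0.0027]
cartridge 0.61 [ 0.5586 -0.0201  0.0046]
end_stop 0.95 [ 0.6724 -0.0245  0.0076]
flap_hinge 0.91 [ 0.6128 -0.0463  0.0481]
flap_hinge 0.78 [0.634  0.2298 0.0463]
flap_hinge 0.63 [ 0.6757 -0.0278  0.0098]
flap_lip 0.66 [ 0.6152 -0.0197  0.0401]
finger_bar 0.92 [ 0.6124 -0.0855  0.0577]
finger_bar 0.76 [0.6337 0.1887 0.0539]
```

View pics/w1.png

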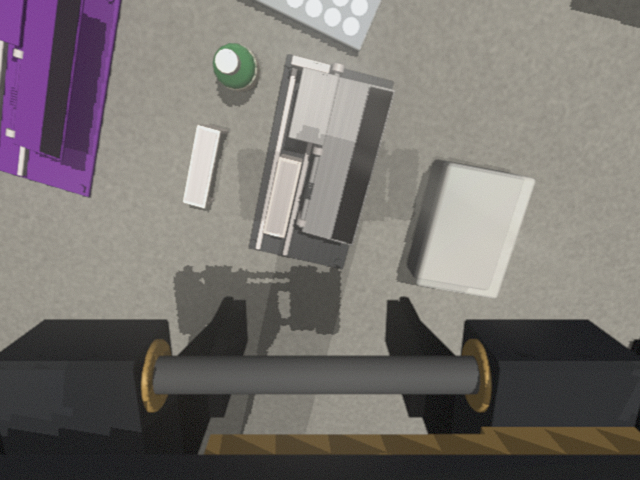

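```bash
cat >> h.py <<'E'
def rk(pts,x0,y0,yaw):
    P=np.array(pts,float)/1000; c,s=np.cos(yaw),np.sin(yaw)
    return np.c_[x0+c*P[:,0]-s*P[:,1],y0+s*P[:,0]+c*P[:,1],P[:,2]]
E
python3 - <<'E'
from h import *
from scipy.optimize import least_squares
c=ctrl.camera_params("wrist"); im=cv2.imread("pics/w1.png")
x0,y0,yw=.6135,-.0245,0.0
def draw(x0,y0,yw,cx):
    o=cv2.resize(im[40:290,170:430],None,fx=3,fy=3,interpolation=cv2.INTER_CUBIC)
    def poly(pts,col):
        q=((proj(c,rk(pts,x0,y0,yw))-[170,40]+.5)*3).astype(int); cv2.polylines(o,[q],True,col,1)
    poly([(-128,-82,6),(-128,26,6),(74,26,6),(74,-82,6)],(0,255,255))
    poly([(-85,-77,58.6),(61,-77,58.6),(61,-64,56),(-85,-64,56)],(0,255,0))
    poly([(cx-38,-11,48),(cx-38,11,48),(cx+38,11,48),(cx+38,-11,48)],(0,0,255))
    poly([(62,-17,38),(62,18,38)],(255,0,0))
    poly([(0,4,40),(61,4,40)],(255,0,255))
    return o
cv2.imwrite("pics/ov1.png",cv2.hconcat([draw(x0,y0,yw,-56)])[:600]) 
cv2.imwrite("pics/raw1.png",cv2.resize(im[40:290,170:430],None,fx=2.4,fy=2.4,interpolation=cv2.INTER_CUBIC))
cv2.imwrite("pics/ov1.png",cv2.resize(draw(x0,y0,yw,-56),None,fx=.8,fy=.8,interpolation=cv2.INTER_AREA))
E
```

```text
(no output)
```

View pics/ov1.png

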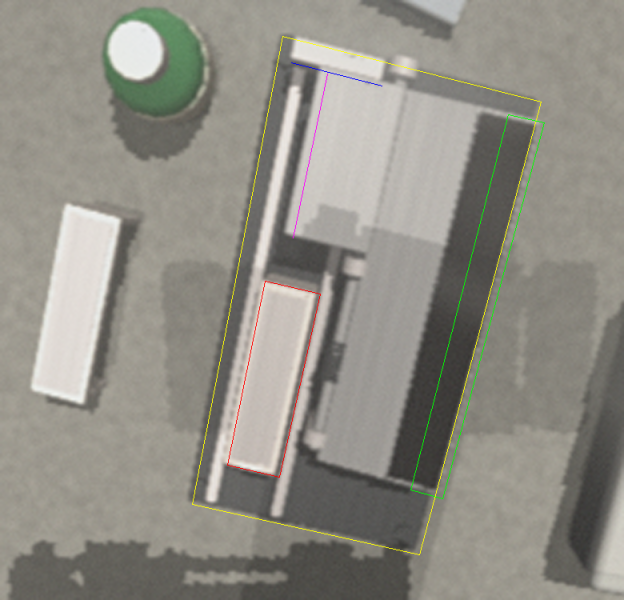

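View pics/raw1.png

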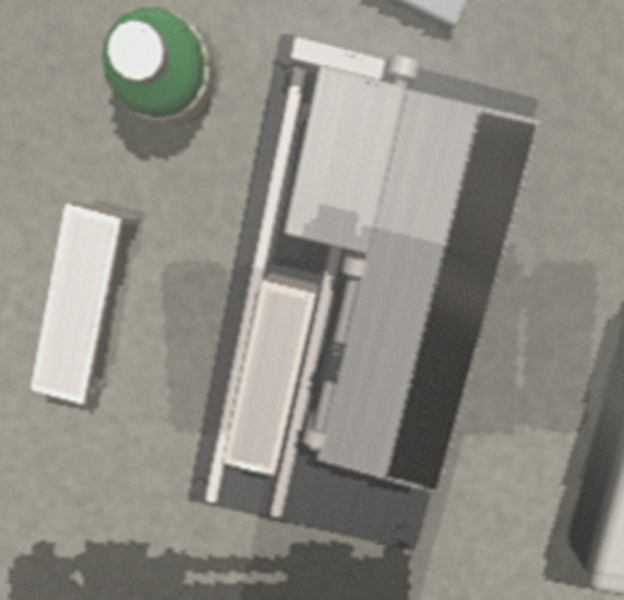

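Run:
```python
from h import *
p,R,s=pose(); pt=np.array([.5234,-.0572,.10]); Rt=target(-np.pi/2+.495)
for r in plan(p,R,pt,Rt,6): print(r)
```

```text
[ 3.108 -0.162  0.527 -0.044  0.    -0.   ]
[ 3.108 -0.185  0.519 -0.044  0.    -0.   ]
[ 3.108 -0.208  0.511 -0.044  0.    -0.   ]
[ 3.108 -0.23   0.501 -0.044  0.    -0.   ]
[ 3.108 -0.252  0.49  -0.044  0.    -0.   ]
[ 3.108 -0.274  0.479 -0.044  0.    -0.   ]
```

>>> step_arm(
  increments=[3.1,-0.16,0.53,-0.044,0,0,3.1,-0.18,0.52,-0.044,0,0,3.1,-0.21,0.51,-0.044,0,0,3.1,-0.23,0.5,-0.044,0,0,3.1,-0.25,0.49,-0.044,0,0,3.1,-0.27,0.48,-0.044,0,0,0,0,0,0,0,0,0,0,0,0,0,0],
  fingers=77,
)

```text
time: 4.65
position: [0.5246, -0.0567, 0.1018]
tool_rot: [1.947, 0.49, -1.943]
ft_force: [-0.3, -0.4, 1.3]
grip_width: 0.773
```

Run:
```python
from h import *
p,R,s=pose(); print(p,R.as_matrix()[:,1],s["grip_width"],s["time"],s["ft_force"])
c,im=shot("wrist","w2"); shot("scene","s2")
for th in ("rack","cartridge","finger_bar"):
    for d in ctrl.spot_point("wrist",th)[:3]: print(th,round(d["score"],2),np.round(world(c,d["xyz"]),4))
a=cv2.imread("pics/s2.png")[170:320,230:430]; cv2.imwrite("pics/s2c.png",cv2.resize(a,None,fx=4,fy=4,interpolation=cv2.INTER_CUBIC))
```

```text
[ 0.5246305  -0.05671905  0.10178994] [ 0.47398089 -0.88053443  0.00110802] 0.7727411855728882 4.65 [-0.25919247 -0.35721568  1.28165516]
rack 0.7 [ 0.6124 -0.0221 -0.0007]
cartridge 0.92 [ 0.5555 -0.0207  0.0069]
finger_bar 0.7 [ 0.6147 -0.0853  0.0561]
finger_bar 0.61 [0.5659 0.0557 0.0016]
```

View pics/w2.png

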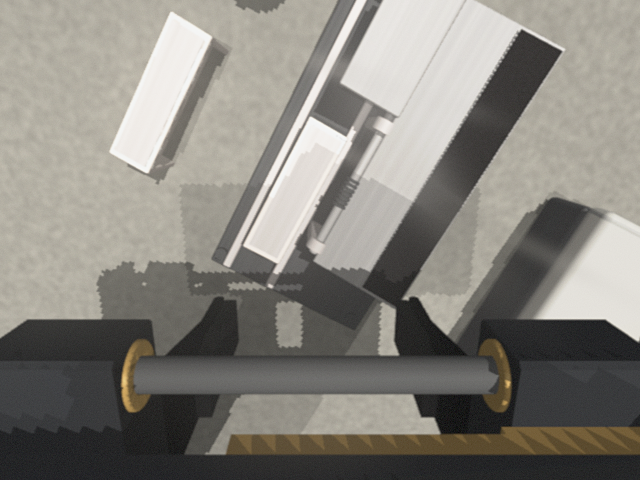

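View pics/s2c.png

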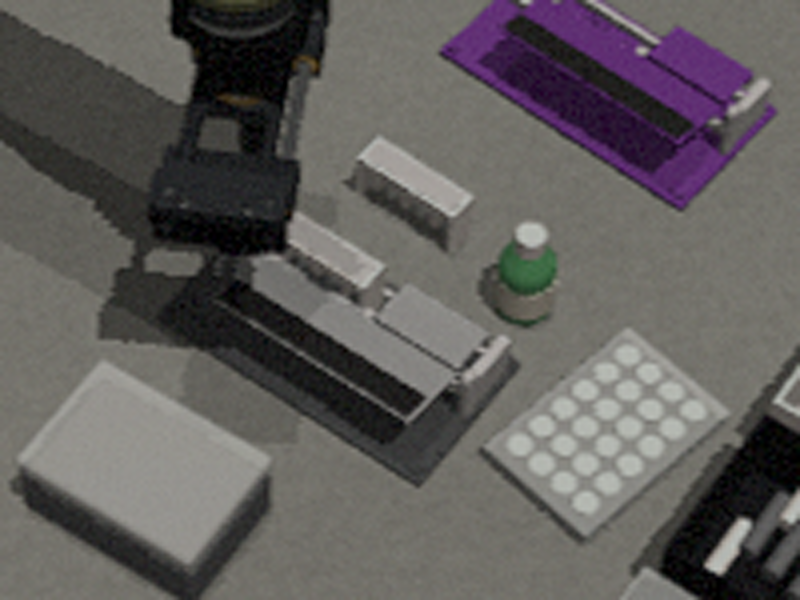

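```bash
cat > ov.py <<'E'
from h import *
import sys
def ov(name,cam,cx,th=0.0,crop=None):
    c=ctrl.camera_params(cam); p,R,s=pose(); im=cv2.imread(f"pics/{name}.png")
    def poly(W,col):
        q=np.round(proj(c,W)).astype(int); cv2.polylines(im,[q],True,col,1); return q
    w=s["grip_width"]*.087/2
    for sg in (-1,1):
        P=np.array([[0,sg*w,-.0095],[0,sg*w,.0095],[0,sg*(w+.015),.0095],[0,sg*(w+.015),-.0095]])
        print(poly(R.apply(P)+p,(0,0,255)).tolist())
    r=(.6150,-.0227,-.005)
    poly(rk([(-128,-82,6),(-128,26,6),(74,26,6),(74,-82,6)],*r),(0,255,255))
    zb=lambda r_:44+4+r_*np.sin(.2-th)
    poly(rk([(-85,-77,zb(52.5)),(61,-77,zb(52.5)),(61,-64,zb(39.5)),(-85,-64,zb(39.5))],*r),(0,255,0))
    poly(rk([(cx-38,-11,48),(cx-38,11,48),(cx+38,11,48),(cx+38,-11,48)],*r),(255,0,0))
    cv2.imwrite(f"pics/{name}_ov.png",im)
E
python3 -c "
from ov import *
ov('w2','wrist',-56)"
```

```text
[[242, 299], [244, 339], [210, 339], [206, 299]]
[[401, 299], [399, 339], [434, 339], [437, 299]]
```

View pics/w2_ov.png

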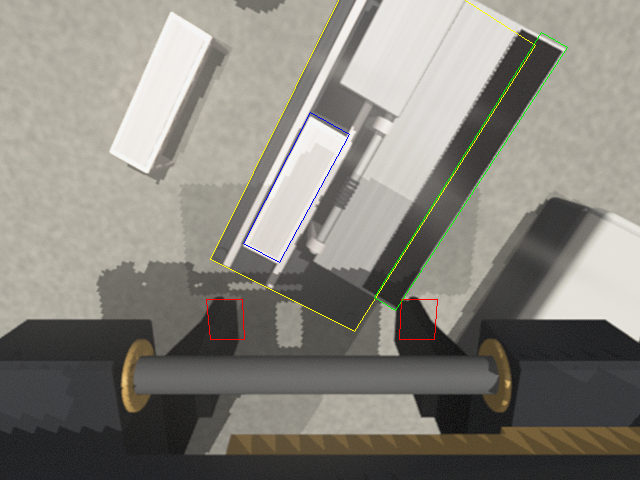

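>>> step_arm(
  increments=[1,0,0,0,0,0,1,0,0,0,0,0,1,0,0,0,0,0,1,0,0,0,0,0,0.6,0,0,0,0,0,0.5,0,0,0,0,0,0,0,0,0,0,0],
)

```text
time: 5.78
position: [0.5235, -0.0569, 0.0495]
tool_rot: [1.944, 0.49, -1.945]
ft_force: [-0.9, -1.6, 2.3]
grip_width: 0.773
```

>>> step_arm(
  increments=[0.3,0,0,0,0,0,0.3,0,0,0,0,0,0.2,0,0,0,0,0,0,0,0,0,0,0],
)

```text
time: 6.28
position: [0.5239, -0.0568, 0.0417]
tool_rot: [1.945, 0.49, -1.944]
ft_force: [-1.9, -2.1, 3.4]
grip_width: 0.77
```

Run:
```python
from ov import *
p,R,s=pose(); print(p,s["grip_width"],s["time"],s["ft_force"])
shot("wrist","w3"); ov("w3","wrist",-56,.45)
shot("scene","s3")
a=cv2.imread("pics/s3.png")[170:320,230:430]; cv2.imwrite("pics/s3c.png",cv2.resize(a,None,fx=4,fy=4,interpolation=cv2.INTER_CUBIC))
```

```text
[ 0.52387619 -0.05681023  0.04165021] 0.7697497648026101 6.275 [-1.88432067 -2.0756333   3.41389338]
[[242, 299], [244, 339], [209, 339], [206, 299]]
[[402, 299], [399, 339], [434, 339], [438, 299]]
```

View pics/w3_ov.png

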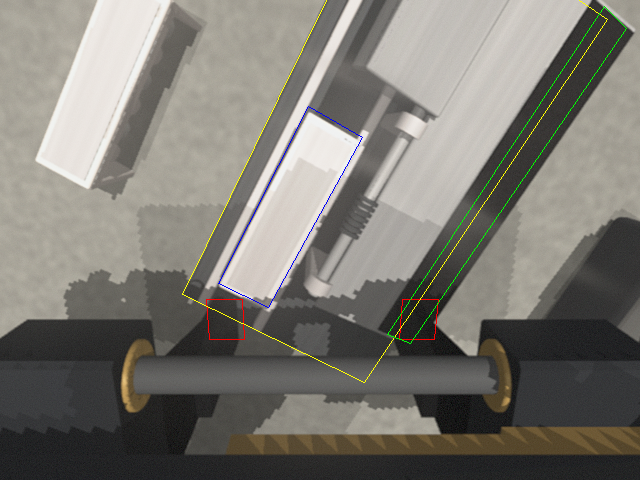

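View pics/s3c.png

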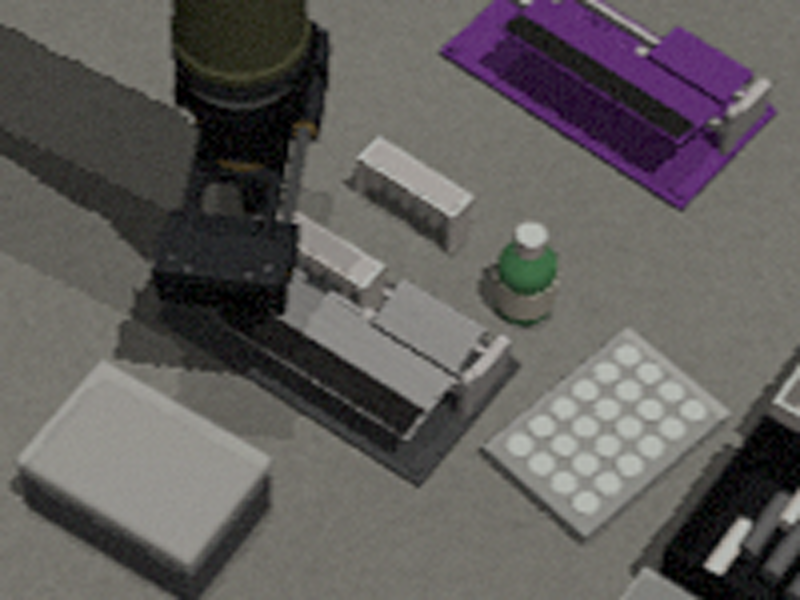

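>>> step_arm(
  increments=[0.2,0,0,0,0,0,0.2,0,0,0,0,0,0.1,0,0,0,0,0,0,0,0,0,0,0],
)

```text
time: 6.88
position: [0.5238, -0.0562, 0.0366]
tool_rot: [1.945, 0.492, -1.944]
ft_force: [0.1, -2.5, 4.7]
grip_width: 0.774
```

Run:
```python
from ov import *
p,R,s=pose(); print(p,s["grip_width"],s["time"],s["ft_force"])
shot("wrist","w4"); ov("w4","wrist",-56,.5)
```

```text
[ 0.52384882 -0.05620519  0.03658364] 0.7735383486416443 6.875 [ 0.14290431 -2.45338322  4.72859622]
[[242, 299], [244, 339], [210, 339], [206, 299]]
[[402, 299], [399, 339], [434, 339], [437, 299]]
```

View pics/w4_ov.png

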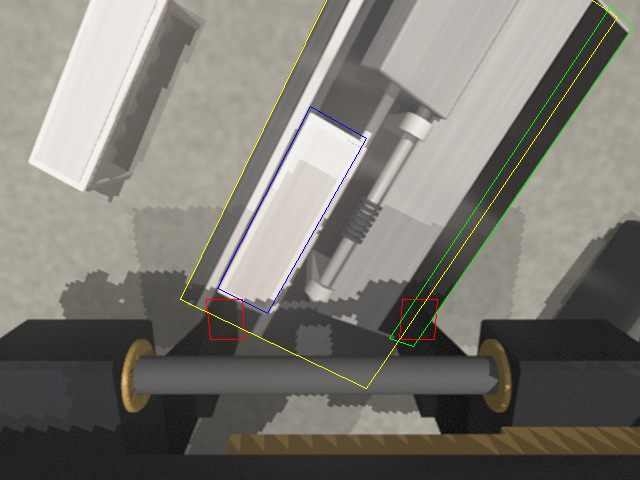

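>>> step_arm(
  increments=[0,0.12,-0.22,0,0,0,0,0.19,-0.35,0,0,0,0,0.24,-0.44,0,0,0,0,0.24,-0.44,0,0,0,0,0.24,-0.44,0,0,0,0,0.19,-0.35,0,0,0,0,0.12,-0.22,0,0,0],
)

```text
time: 7.8
position: [0.5497, -0.0567, 0.0357]
tool_rot: [1.941, 0.492, -1.949]
ft_force: [-3.3, -1.2, 5.7]
grip_width: 0.769
```

Run:
```python
from ov import *
p,R,s=pose(); print(p,s["grip_width"],s["time"],s["ft_force"])
shot("wrist","w5"); ov("w5","wrist",-31,.5)
shot("scene","s5")
a=cv2.imread("pics/s5.png")[170:320,230:430]; cv2.imwrite("pics/s5c.png",cv2.resize(a,None,fx=4,fy=4,interpolation=cv2.INTER_CUBIC))
```

```text
[ 0.54971669 -0.05666308  0.03572848] 0.7690580207105144 7.8 [-3.30787906 -1.24238676  5.68577075]
[[242, 299], [245, 339], [210, 339], [207, 299]]
[[401, 299], [399, 339], [433, 339], [437, 299]]
```

View pics/w5_ov.png

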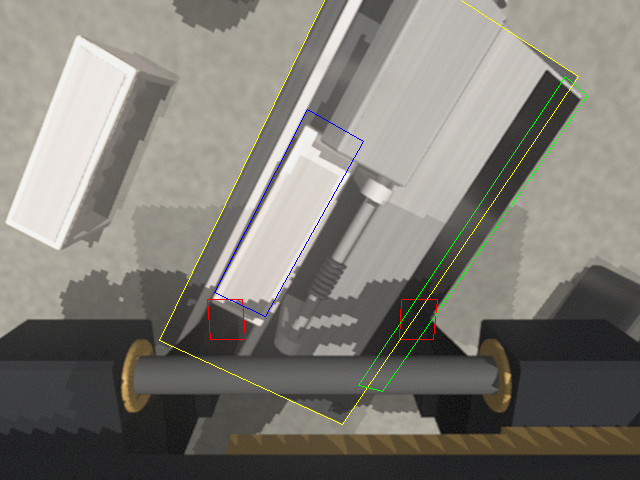

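View pics/s5c.png

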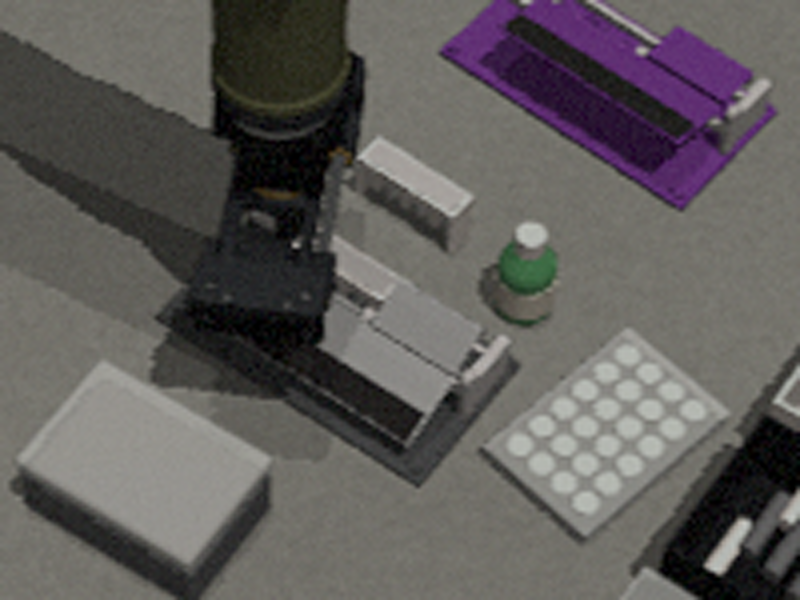

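Run:
```python
import cv2
a=cv2.imread("pics/w5.png")[90:360,180:460]; cv2.imwrite("pics/w5z.png",cv2.resize(a,None,fx=2.2,fy=2.2,interpolation=cv2.INTER_CUBIC))
```

```text
(no output)
```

View pics/w5z.png

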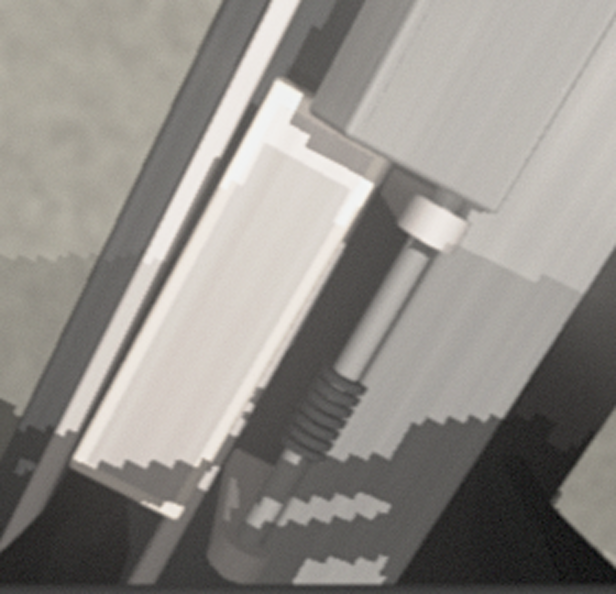

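>>> step_arm(
  increments=[0,0.14,-0.26,0,0,0,0,0.24,-0.44,0,0,0,0,0.24,-0.44,0,0,0,0,0.24,-0.44,0,0,0,0,0.19,-0.35,0,0,0],
)

```text
time: 8.52
position: [0.5717, -0.0568, 0.0357]
tool_rot: [1.941, 0.492, -1.949]
ft_force: [-4.1, -1.7, 5.2]
grip_width: 0.769
```

>>> step_arm(
  increments=[0,0.19,-0.35,0,0,0,0,0.24,-0.44,0,0,0,0,0.24,-0.44,0,0,0,0,0.24,-0.44,0,0,0,0,0.19,-0.35,0,0,0,0,0.1,-0.18,0,0,0],
)

```text
time: 9.28
position: [0.5968, -0.0569, 0.0357]
tool_rot: [1.941, 0.492, -1.949]
ft_force: [-2.9, -1.3, 5.8]
grip_width: 0.774
```

Run:
```python
from ov import *
p,R,s=pose(); print(p,s["grip_width"],s["time"],s["ft_force"])
shot("wrist","w6"); ov("w6","wrist",24,.5)
a=cv2.imread("pics/w6_ov.png")[60:360,140:460]; cv2.imwrite("pics/w6z.png",cv2.resize(a,None,fx=2,fy=2,interpolation=cv2.INTER_CUBIC))
```

```text
[ 0.59682091 -0.05690445  0.03573157] 0.7738470151224298 9.275 [-2.92483592 -1.27476837  5.83092931]
[[242, 299], [244, 339], [210, 339], [206, 299]]
[[402, 299], [399, 339], [434, 339], [437, 299]]
```

View pics/w6z.png

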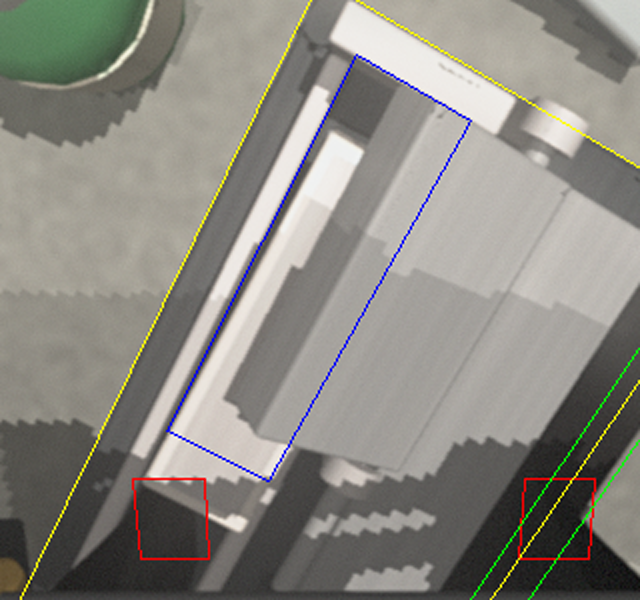

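>>> step_arm(
  increments=[0,0.12,-0.22,0,0,0,0,0.14,-0.26,0,0,0,0,0.14,-0.26,0,0,0,0,0.07,-0.13,0,0,0,0,0,0,0,0,0],
)

```text
time: 9.95
position: [0.6068, -0.057, 0.0358]
tool_rot: [1.941, 0.492, -1.949]
ft_force: [-3.0, -2.5, 5.3]
grip_width: 0.769
```

>>> step_arm(
  increments=[0,0.05,-0.09,0,0,0,0,0.05,-0.09,0,0,0,0,0,0,0,0,0],
)

```text
time: 10.32
position: [0.6086, -0.0569, 0.0357]
tool_rot: [1.941, 0.492, -1.949]
ft_force: [-3.7, -1.6, 5.5]
grip_width: 0.773
```

Run:
```python
from ov import *
p,R,s=pose(); print(p,s["grip_width"],s["time"],s["ft_force"])
shot("wrist","w7"); ov("w7","wrist",24,.5)
a=cv2.imread("pics/w7_ov.png")[60:360,140:460]; cv2.imwrite("pics/w7z.png",cv2.resize(a,None,fx=2,fy=2,interpolation=cv2.INTER_CUBIC))
```

```text
[ 0.60859247 -0.05694595  0.03570915] 0.7729819162641269 10.325 [-3.71600048 -1.59420042  5.54178793]
[[242, 299], [245, 339], [210, 339], [207, 299]]
[[402, 299], [399, 339], [434, 339], [437, 299]]
```

View pics/w7z.png

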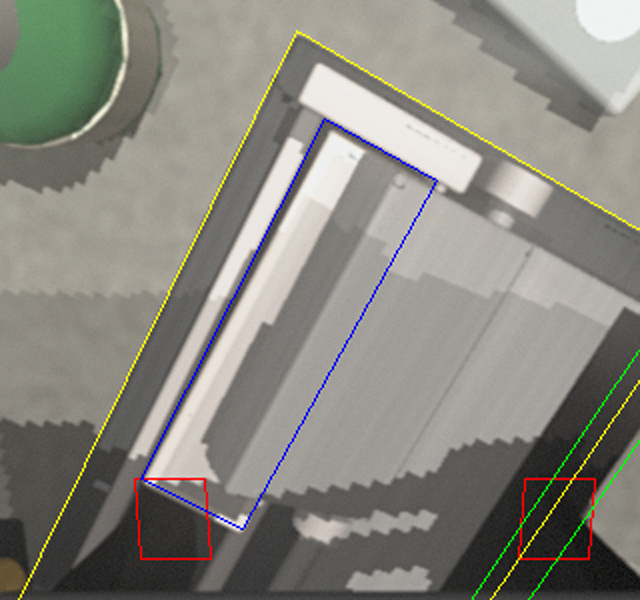

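>>> step_arm(
  increments=[0,0.05,-0.09,0,0,0,0,0.02,-0.045,0,0,0,0,0,0,0,0,0],
)

```text
time: 10.75
position: [0.6099, -0.057, 0.0357]
tool_rot: [1.94, 0.492, -1.95]
ft_force: [-3.7, -2.0, 6.0]
grip_width: 0.775
```

>>> step_arm(
  increments=[0,0.05,-0.09,0,0,0,0,0,0,0,0,0],
)

```text
time: 11.0
position: [0.6102, -0.057, 0.0356]
tool_rot: [1.939, 0.492, -1.952]
ft_force: [-5.7, -1.6, 6.1]
grip_width: 0.769
```

>>> step_arm(
  increments=[0,0.05,-0.09,0,0,0,0,0,0,0,0,0],
)

```text
time: 11.25
position: [0.6102, -0.0569, 0.0354]
tool_rot: [1.937, 0.493, -1.954]
ft_force: [-7.7, -2.4, 8.0]
grip_width: 0.773
```

Run:
```python
from ov import *
shot("wrist","w8"); ov("w8","wrist",24,.5)
a=cv2.imread("pics/w8_ov.png")[60:360,140:460]; cv2.imwrite("pics/w8z.png",cv2.resize(a,None,fx=2,fy=2,interpolation=cv2.INTER_CUBIC))
```

```text
[[242, 299], [244, 339], [210, 339], [206, 299]]
[[402, 299], [399, 339], [434, 339], [438, 299]]
```

View pics/w8z.png

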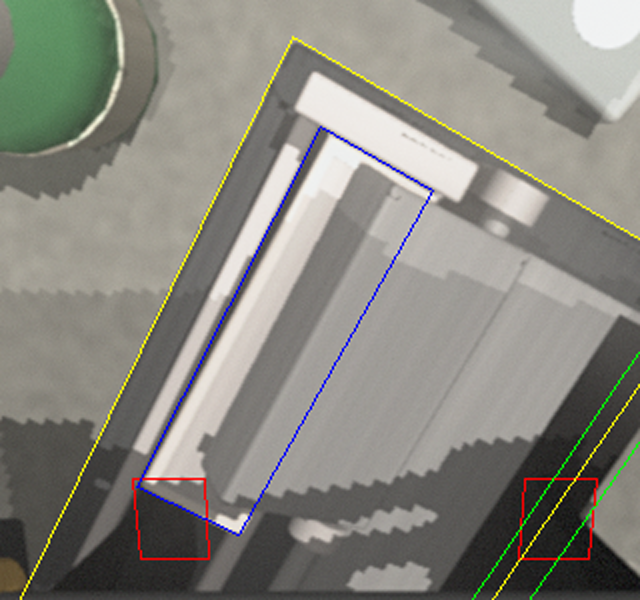

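>>> step_arm(
  increments=[0,-0.14,0.26,0,0,0,0,-0.14,0.26,0,0,0,0,0,0,0,0,0,-0.3,0,0,0,0,0,-0.4,0,0,0,0,0,-0.5,0,0,0,0,0,-0.5,0,0,0,0,0,-0.5,0,0,0,0,0,-0.6,0,0,0,0,0,-0.8,0,0,0,0,0,-1.5,0,0,0,0,0,-2,0,0,0,0,0],
)

```text
time: 12.8
position: [0.6081, -0.0568, 0.1087]
tool_rot: [1.944, 0.491, -1.945]
ft_force: [-0.3, -0.4, 0.5]
grip_width: 0.776
```

>>> step_arm(
  increments=[-3,0,0,0,0,0,-4,0,0,0,0,0,-4,0,0,0,0,0,-3,0,0,0,0,0,0,0,0,0,0,0],
)

```text
time: 13.42
position: [0.61, -0.0566, 0.252]
tool_rot: [1.95, 0.488, -1.937]
ft_force: [0.8, -0.1, -0.3]
grip_width: 0.77
```

Run:
```python
from ov import *
p,R,s=pose(); print(p,s["grip_width"],s["time"],s["ft_force"])
shot("wrist","w9"); ov("w9","wrist",24,.28); shot("scene","s9")
c=ctrl.camera_params("scene")
for th in ("cartridge","end_stop"):
    for cam in ("wrist","scene"):
        c=ctrl.camera_params(cam)
        for d in ctrl.spot_point(cam,th)[:3]: print(cam,th,round(d["score"],2),np.round(world(c,d["xyz"]),4))
a=cv2.imread("pics/s9.png")[170:320,230:430]; cv2.imwrite("pics/s9c.png",cv2.resize(a,None,fx=4,fy=4,interpolation=cv2.INTER_CUBIC))
```

```text
[ 0.609958   -0.05655332  0.25195057] 0.770319403279312 13.425 [ 0.75811461 -0.10955507 -0.27392408]
[[242, 299], [244, 339], [210, 339], [206, 299]]
[[402, 299], [399, 339], [434, 339], [437, 299]]
wrist cartridge 0.63 [ 0.6337 -0.0217  0.0012]
scene cartridge 0.46 [ 0.6386 -0.0248  0.0058]
scene cartridge 0.38 [0.4169 0.405  0.0007]
wrist end_stop 0.72 [ 0.6702 -0.0239  0.0014]
scene end_stop 0.79 [ 0.676  -0.0244  0.0111]
scene end_stop 0.75 [0.6961 0.2373 0.008 ]
```

View pics/w9_ov.png

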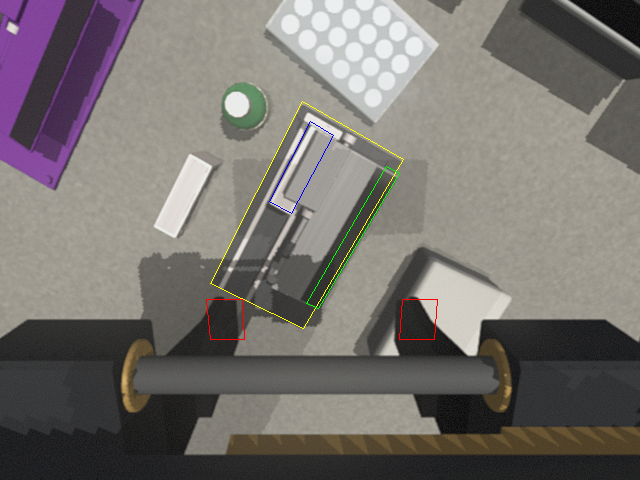

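View pics/s9c.png

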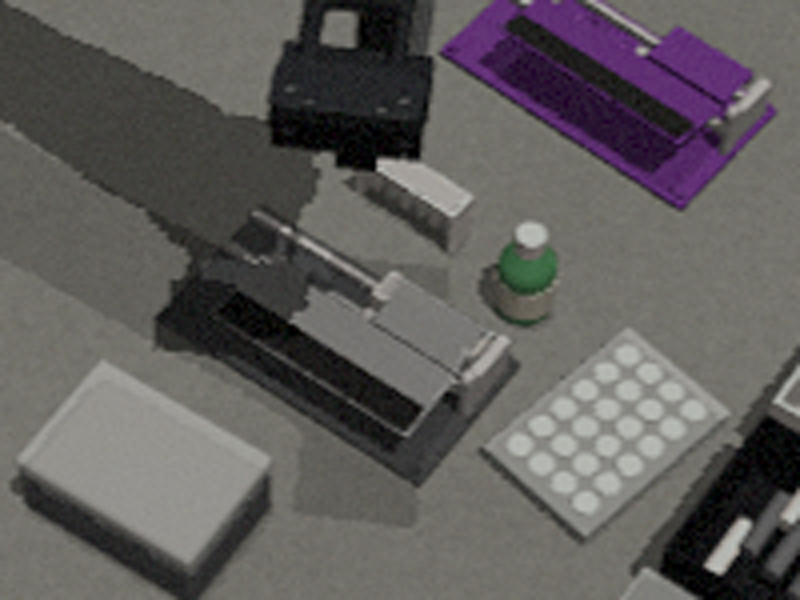

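Run:
```python
import cv2
a=cv2.imread("pics/w9.png")[90:240,240:420]; cv2.imwrite("pics/w9z.png",cv2.resize(a,None,fx=4,fy=4,interpolation=cv2.INTER_CUBIC))
```

```text
(no output)
```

View pics/w9z.png

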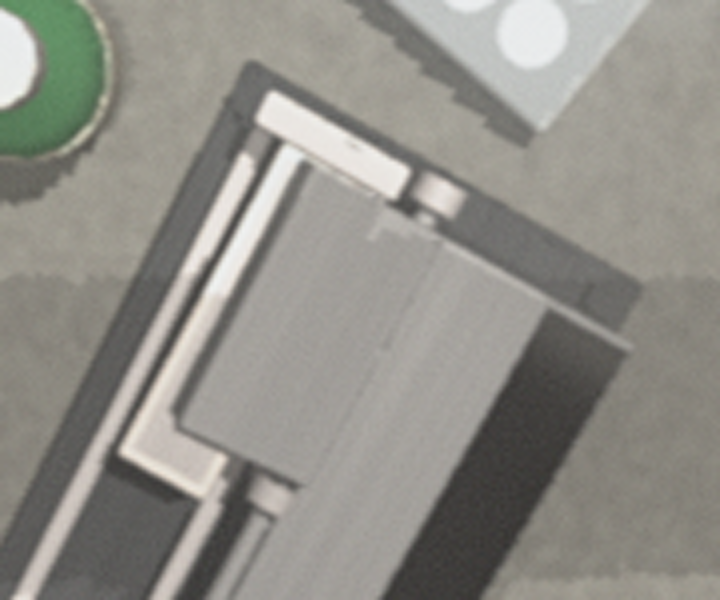

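The cartridge sits against the end stop with its rear end (120–220, 455–495 in the crop) out in front of the flap. The flap rests on top of it, so I'm handing in.

```bash
python3 -c "
from bench import ctrl
print(ctrl.close_job())"
```

```text
the job is handed in; nothing more can be done
None
```

The cartridge is loaded and the job is handed in, at about 13.6 s on the robot's clock; no verdict was reported.

**What I did:** One fingertip pressed the finger bar down to an estimated 0.5 rad and held it there. The other fingertip pushed the cartridge about 80 mm along the lane. I stopped when the tool stalled at x = 0.610 m and the push force rose from about 3.7 N to 7.7 N. I then backed off a few millimetres, lifted slowly so the flap closed, and raised the gripper clear.

**Last checks:**
- **Cartridge:** In the last wrist picture it is against the end stop, with its rear end in front of the flap and the flap down on its top. It matches the predicted home outline to about 1–2 mm.
- **Trained networks:** They put the cartridge at x = 0.634 m (wrist) and 0.639 m (scene), against an expected 0.639 m. The wrist figure is about 5 mm short, roughly the networks' stated error. I trusted the force stall and the picture over it.
- **Robot:** The force on the tool was back near zero after the lift. The highest force in the readings I took was about 11 N.
- **Other things on the bench:** The spare cartridge, bottle, tip box, microplate and purple rack look unmoved in the final pictures. I did not check the tube rack, marker or timer at the end, but the arm never went near them at bench height.

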